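# Make up the two soil-test trays from the bench stock

### The arm

A 6-joint arm with a two-finger parallel gripper is mounted at the origin on a cart in front of the work surface, level with it; the furniture and walls round the work are solid. World frame = base frame: x ahead of the robot, y to its left, z up, the work surface at z = 0. Lengths are in m, angles in rad, forces in N, time in s.
With the tool pointing down it reaches from about 0.275 to 0.825 m from the base axis. Payload 5.2 kg.
Tool frame: the origin (TCP) lies midway between the tips of the shut fingers; the grasp point (between the pads) lies 19 mm behind it; z points along the fingers, y is the direction in which the jaws open and shut (so a half turn about z gives the same grasp; the last joint's range is limited). The gripper opens to 93 mm and grips with 3 to 60 N. Pads are 15 mm wide; open, the fingers measure 128 mm over their backs; the gripper's body (75 mm by 188 mm) begins 65 mm behind the grasp point.
Start: joints at [-1.502, 0.259, 1.535, -0, 1.348, -0.203], TCP at [0.148, -0.53, 0.219] pointing down, gripper open.
Joint ranges: [-3.14, 3.14], [-0.91, 2.08], [0.19, 2.58], [-1.22, 4.36], [0.22, 2.71], [-3.12, 3.12]. Speed limits (rad/s): [2.57, 2.57, 3.14, 3.14, 3.14, 3.14].

### API

Orientations are given as a rotation vector (axis times angle).
In Python, from rig import env, telemetry, vision, job gives the robot as it stands. Calls block until the motion is done:
- env.move_pose(position, orientation): joint-space move of the TCP to a pose.
- env.line_to(position, rotation=None, velocity=0.15, contact_N=None): straight line of the TCP; rotation=None keeps the orientation; velocity is the mean speed in m/s. With contact_N (N) it stops when the force on the tool has changed by that much, and returns True; else False.
- env.move_j(angles): joint-space move.
- env.open_jaws() and env.close_gripper(grip_force=None): open the fingers fully, or close them until they stop; grip_force is the grip in N (None keeps the last).
- env.pause(seconds).
- env.inverse_kinematics(position, orientation): joint angles nearest the present ones, or None.
- telemetry.observe(): the state.
- vision.get_image(name): name is "scene" or "side" or "wrist"; returns a dict with "img" (420x560x3 uint8, red, green, blue), "fov_y" (degrees; the focal length in pixels is half the picture's height over the tangent of half this angle, whatever the lens; pixels are square), "cx", "cy" (the principal point, pixels), "position" and "orientation" of the camera in the world; the wrist camera has in their place "hand_eye" (4x4, takes a point from camera to tool coordinates, whose origin is the TCP and whose axes are the flange's). Camera axes: x right, y down, z forward; pixel columns grow to the right and rows downward; lengths in m; the calibration is good to about 2 mm. A picture is of the moment at which its call begins: read the wrist's pose just before it. There is no depth.
A pose or a line that the arm cannot do raises env.MotionError and nothing moves.
- job.close_job(): hands the job in, once; it reports no verdict.
The state is a dict: "time_s": time; "joint_positions": joint angles; "dq": joint speeds; "joint_torque": joint torques, N m; "eef_pos": TCP position; "tool_rot": TCP orientation; "force": force on the tool from outside, world axes, zero at the start; "moment": the same for the moment, N m; "finger_gap": finger opening in m.
Only numpy, scipy, OpenCV 4.12 (cv2) and the standard library are available. Lean on these libraries where they do the work, as an engineer would, in place of code of your own. Each camera call takes 0.05 s, during which the arm holds its last target.

### The job

Make up the two soil-test trays from the stock on the bench: into the blue tray for the consolidation test, a porous stone in the round cut-out and the small steel cutting ring in the square one; into the yellow tray for the compression test, a porous stone in the round cut-out with the tall clay specimen standing upright and centred on it, and the lidded tin in the square one. Everything sits flat, fully down in its cut-out; keep the clay upright all the way, it must not fall over. Leave the brass ring and the short clay specimen standing where they are.

Things in the scene. Friction and masses are not known exactly. Their poses are not given: they have to be found in the camera images.
- blue_tray: blue fixed metal tray, 204 (x) x 104 mm (y), long side along world y within 0.15 rad; dark foam inlay flush with the rim, 10 mm above the bench; origin at the centre of its underside, on the bench. Cut-outs with blue floor, 4 mm deep (floor 6 mm above the bench): round, 66 mm across, at x = -50 mm; square, 76 mm, at x = +50 mm; both at y = 0. A flat wire loop at each end adds 12 mm
- yellow_tray: yellow fixed metal tray, 204 (x) x 104 mm (y), long side along world y within 0.15 rad; dark foam inlay flush with the rim, 10 mm above the bench; origin at the centre of its underside, on the bench. Cut-outs with yellow floor, 4 mm deep (floor 6 mm above the bench): round, 66 mm across, at x = -50 mm; square, 76 mm, at x = +50 mm; both at y = 0. A flat wire loop at each end adds 12 mm
- stone_a_mid (a point): porous stone, one of two alike (either may go to either tray): flat grey-brown grainy disc, 50 mm across, 10 mm thick, lying flat; point at its centre, 5 mm above its underside; z axis up. In a cut-out its top stands 6 mm above the foam
- stone_b_mid (a point): porous stone, one of two alike (either may go to either tray): flat grey-brown grainy disc, 50 mm across, 10 mm thick, lying flat; point at its centre, 5 mm above its underside; z axis up. In a cut-out its top stands 6 mm above the foam
- steel_ring_mid (a point): silver-grey steel cutting ring, the smaller of the two rings in the stock (not the one far left behind the caliper, nor those in the case): 56 mm outside, 25 mm high, lying flat, open in the middle (pinch it from outside, not into the bore); point at its centre, 12.5 mm above its underside
- brass_ring_mid (a point): golden brass cutting ring, 66 mm outside, 20 mm high, lying flat; not needed, stays put; point at its centre, 10 mm above its underside. Obstacles between the left and the right stock: a balance 49 mm tall and the black liquid limit device, 150 mm tall, with a crank 75 mm up that leaves room at the right-hand row for a gripper closing along x but not along y
- tall_specimen_mid (a point): tall red-brown clay cylinder standing free on the bench (not the one mounted in the load frame), 38 mm across, 77 mm high; point at its centre, 38.5 mm above its underside; z axis up its length
- short_specimen_mid (a point): short red-brown clay cylinder standing on end, 38 mm across, 51 mm high; not needed, stays put; point at its centre, 25.5 mm above its underside. All seven stock things start on the bench, shuffled over seven spots: four on the left (y > 0), where fingers have room when they close along y, and three on the right in a row along x, centres 90 mm or more apart
- lidded_tin_mid (a point): silver round tin with its lid on, 57 mm across the lid, 53 mm at the foot, 33 mm high; point at its centre, 16.5 mm above its underside. The tin on the balance is open and stays there

How it is judged:
At the end, for the whole second after the job is handed in: At rest and fully down: a stone within 10 mm of the centre of each round cut-out, ring (blue) and tin (yellow) within 13 mm of that of the square ones; tall specimen upright on the yellow tray's stone, within 9 mm of its centre; brass ring and short specimen within 20 mm of their start (((x of stone_a_mid in the frame of blue_tray between -0.06 and -0.04 m and y of stone_a_mid in the frame of blue_tray between -0.01 and 0.01 m and z of stone_a_mid in the frame of blue_tray below 0.0135 m and angle between each of stone_a_mid, stone_b_mid's own z axis and vertical below 0.06 rad and x of stone_b_mid in the frame of yellow_tray between -0.06 and -0.04 m and y of stone_b_mid in the frame of yellow_tray between -0.01 and 0.01 m and z of stone_b_mid in the frame of yellow_tray below 0.0135 m and horizontal distance between tall_specimen_mid and stone_b_mid below 0.009 m) or (x of stone_b_mid in the frame of blue_tray between -0.06 and -0.04 m and y of stone_b_mid in the frame of blue_tray between -0.01 and 0.01 m and z of stone_b_mid in the frame of blue_tray below 0.0135 m and angle between each of stone_b_mid, stone_a_mid's own z axis and vertical below 0.06 rad and x of stone_a_mid in the frame of yellow_tray between -0.06 and -0.04 m and y of stone_a_mid in the frame of yellow_tray between -0.01 and 0.01 m and z of stone_a_mid in the frame of yellow_tray below 0.0135 m and horizontal distance between tall_specimen_mid and stone_a_mid below 0.009 m)) and x of steel_ring_mid in the frame of blue_tray between 0.037 and 0.063 m and y of steel_ring_mid in the frame of blue_tray between -0.013 and 0.013 m and z of steel_ring_mid in the frame of blue_tray below 0.021 m and angle between each of steel_ring_mid, lidded_tin_mid, tall_specimen_mid's own z axis and vertical below 0.06 rad and x of lidded_tin_mid in the frame of yellow_tray between 0.037 and 0.063 m and y of lidded_tin_mid in the frame of yellow_tray between -0.013 and 0.013 m and z of lidded_tin_mid in the frame of yellow_tray below 0.025 m and z of tall_specimen_mid in the frame of yellow_tray between 0.0515 and 0.0575 m and distance of each of short_specimen_mid, brass_ring_mid from where it was at the start of the episode below 0.02 m and angle between each of short_specimen_mid, brass_ring_mid's own z axis and vertical below 0.1 rad and linear speed of each of stone_a, stone_b, steel_ring, lidded_tin, tall_specimen below 0.02 m/s); the robot touches nothing.
It fails at once if a clay specimen falls over (angle between any of tall_specimen_mid, short_specimen_mid's own z axis and vertical above 0.6 rad).
It also fails if it takes over 144 s, if anything falls off the work surface, if the arm or the gripper's body presses on something with over 40 N, if the wrist force passes 120 N, or if a joint passes its speed limit or range.

## Working session

There is one attempt and no reset: what is moved stays moved. The work goes in short steps, each a Python script; the robot and the scene stay as the last script left them, time stands still between calls to the robot, and variables do not carry over. Pictures are saved under pics/ and viewed, and the job is handed in when it is done.

```bash
ls; mkdir -p pics
python3 - <<'E'
from rig import env, telemetry, vision, job
import cv2
s=telemetry.observe(); print(s)
for n in ["scene","side","wrist"]:
    d=vision.get_image(n); cv2.imwrite(f"pics/{n}0.png",d["img"][:,:,::-1])
    print(n,{k:v for k,v in d.items() if k!="img"})
E
```

```text
pics
{'time_s': 0.0, 'joint_positions': array([-1.50179336e+00,  2.59310256e-01,  1.53608764e+00, -1.32557165e-05,
        1.34803015e+00, -2.02797454e-01]), 'dq': array([ 5.86053810e-05,  2.20579596e-04, -3.31129383e-04, -7.55230642e-04,
       -1.34078380e-04,  3.95683143e-04]), 'joint_torque': array([ 2.36351007e-04, -4.37304819e+01, -2.84007132e+01,  7.18898233e-02,
        4.11985838e-02, -1.10646906e-04]), 'eef_pos': array([ 0.14763603, -0.52922949,  0.21783353]), 'tool_rot': array([-3.11081056e+00, -4.25386479e-01, -1.72364352e-04]), 'force': array([0.55321904, 0.85783657, 0.4953636 ]), 'moment': array([ 0.03766582, -0.06059957, -0.01588963]), 'finger_gap': 0.09303054057321172}
scene {'fov_y': 51.26702855912019, 'cx': 284.3296088505959, 'cy': 215.8802823266261, 'position': array([-0.00637175, -0.71641204,  1.0847879 ]), 'orientation': array([-2.32937066,  0.7070899 , -0.2724257 ])}
side {'fov_y': 43.954521390368804, 'cx': 274.7380426471038, 'cy': 207.501373798957, 'position': array([0.42662985, 1.20192993, 0.68814398]), 'orientation': array([-0.14735071,  2.67679368, -1.5861151 ])}
wrist {'fov_y': 62.763463429675184, 'cx': 287.4327380863971, 'cy': 209.17722285715743, 'hand_eye': array([[-1.11141659e-04, -9.53035746e-01, -3.02857812e-01,
         8.48308383e-02],
       [ 9.99999953e-01, -1.92171316e-04,  2.37750114e-04,
         3.00126183e-04],
       [-2.84784942e-04, -3.02857771e-01,  9.53035723e-01,
        -1.66940051e-01],
       [ 0.00000000e+00,  0.00000000e+00,  0.00000000e+00,
         1.00000000e+00]])}
```

View pics/scene0.png

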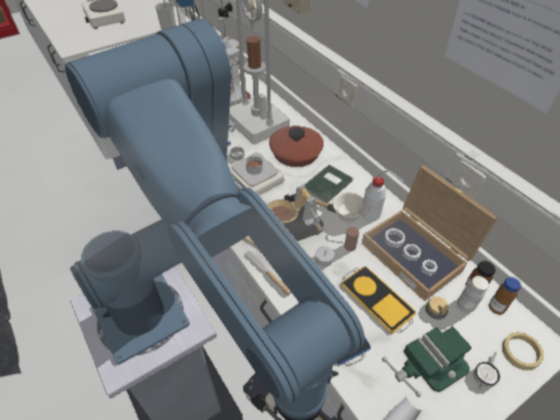

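View pics/side0.png

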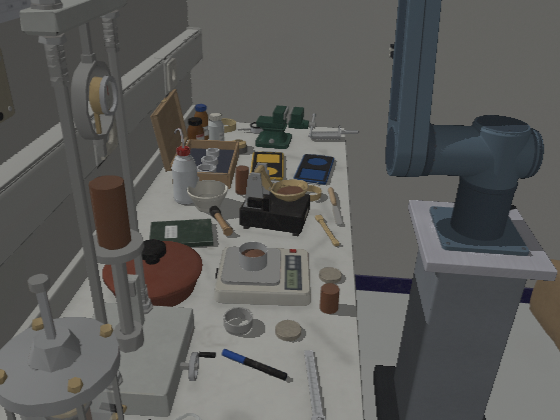

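View pics/wrist0.png

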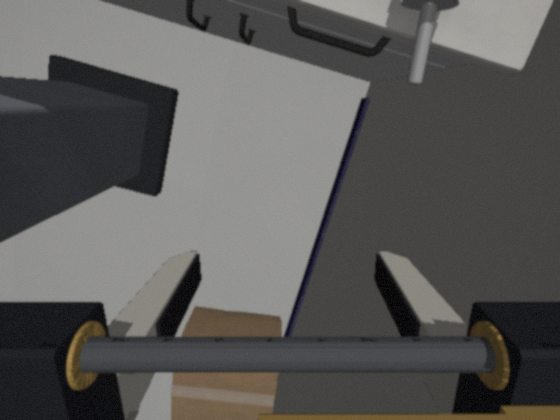

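The side view shows two stones near (331,274) and (288,330), a ring at (238,320), a clay cylinder at (330,297), another clay cylinder at (242,180), and the yellow (268,165) and blue (315,168) trays. I'll zoom in and cast rays.

```bash
cat > h.py <<'E'
from rig import env, telemetry, vision, job
import numpy as np, cv2
from scipy.spatial.transform import Rotation as R
def snap(n,f=None):
    s=telemetry.observe(); d=vision.get_image(n)
    im=d["img"]; H=im.shape[0]; d["f"]=H/2/np.tan(np.radians(d["fov_y"]/2))
    if n=="wrist":
        T=np.eye(4);T[:3,:3]=R.from_rotvec(s["tool_rot"]).as_matrix();T[:3,3]=s["eef_pos"]
        C=T@d["hand_eye"]; d["Rc"]=C[:3,:3]; d["pc"]=C[:3,3]
    else:
        d["Rc"]=R.from_rotvec(d["orientation"]).as_matrix(); d["pc"]=np.array(d["position"])
    if f: cv2.imwrite(f"pics/{f}.png",im[:,:,::-1])
    np.savez(f"pics/{f or n}.npz",img=im,f=d["f"],cx=d["cx"],cy=d["cy"],Rc=d["Rc"],pc=d["pc"])
    return d
def ray(d,u,v,z):
    r=d["Rc"]@np.array([(u-d["cx"])/d["f"],(v-d["cy"])/d["f"],1.])
    return d["pc"]+r*(z-d["pc"][2])/r[2]
def proj(d,p):
    c=d["Rc"].T@(np.asarray(p)-d["pc"]); return np.array([d["f"]*c[0]/c[2]+d["cx"],d["f"]*c[1]/c[2]+d["cy"]])
def down(yaw):  # jaws (tool y) direction at angle: tool x = (cos,sin), tool y = (sin,-cos)
    M=np.array([[np.cos(yaw),np.sin(yaw),0],[np.sin(yaw),-np.cos(yaw),0],[0,0,-1]]).astype(float)
    return R.from_matrix(M).as_rotvec()
E
python3 - <<'E'
from h import *
d=snap("side","side1")
im=d["img"][:,:,::-1]
cv2.imwrite("pics/s_a.png",cv2.resize(im[90:250,140:360],None,fx=3.6,fy=3.6,interpolation=cv2.INTER_CUBIC))
cv2.imwrite("pics/s_b.png",cv2.resize(im[230:420,160:380],None,fx=3.1,fy=3.1,interpolation=cv2.INTER_CUBIC))
for nm,u,v,z in [("stone1",331,274,.01),("stone2",288,330,.01),("ring",238,320,.02),("clayL",330,288,.05),("clayLbot",330,309,.0),("clayR",242,168,.077),("clayRbot",242,192,0),("brass?",312,190,.02),("yel",268,165,.01),("blue",315,168,.01)]:
    print(nm,ray(d,u,v,z).round(3))
E
```

```text
stone1 [0.375 0.257 0.01 ]
stone2 [0.456 0.448 0.01 ]
ring [0.553 0.443 0.02 ]
clayL [0.38 0.36 0.05]
clayLbot [0.376 0.364 0.   ]
clayR [ 0.63  -0.125  0.077]
clayRbot [ 0.631 -0.127  0.   ]
brass? [ 0.43 -0.13  0.02]
yel [ 0.575 -0.306  0.01 ]
blue [ 0.425 -0.305  0.01 ]
```

View pics/s_a.png

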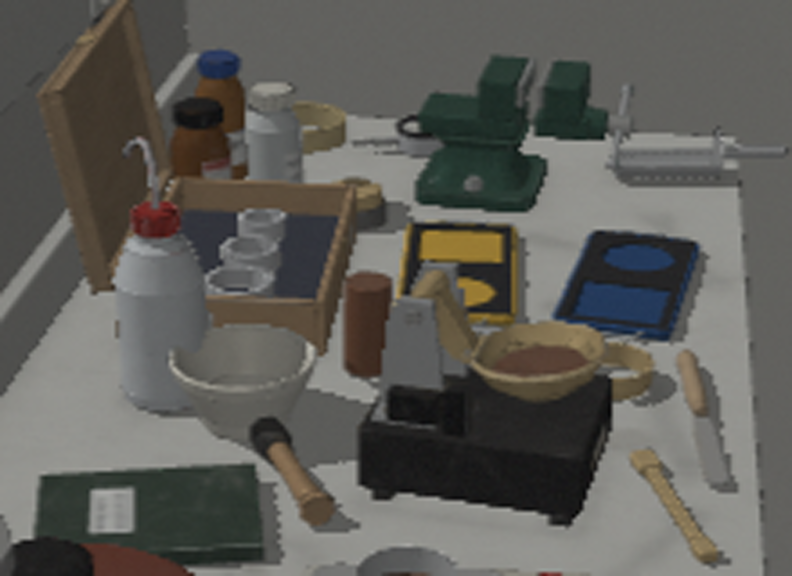

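View pics/s_b.png

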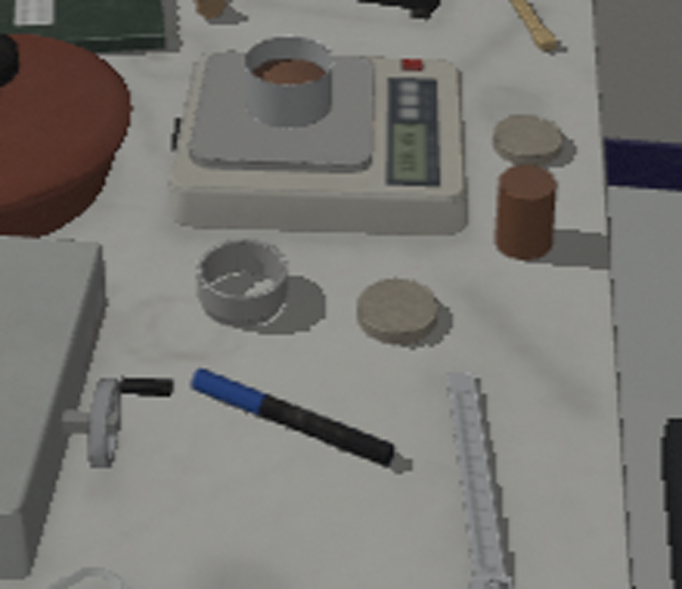

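Run:
```python
from h import *
d=snap("scene","sc1")
for nm,u,v,z in [("tin",325,254,.033),("clayR",351,231,.077),("yel",377,297,.01),("vise",437,345,.08)]: print(nm,ray(d,u,v,z).round(3))
s=telemetry.observe()
env.line_to([.148,-.53,.36],velocity=.3)
env.move_pose([.48,-.28,.38],down(0))
print(telemetry.observe()["time_s"],telemetry.observe()["joint_positions"])
snap("wrist","w1"); snap("scene","sc2")
```

```text
tin [ 0.532 -0.137  0.033]
clayR [ 0.626 -0.136  0.077]
yel [ 0.574 -0.325  0.01 ]
vise [ 0.568 -0.533  0.08 ]
2.4083 [-7.30081543e-01  2.16314714e-01  1.20792348e+00 -4.58049315e-04
  1.71835671e+00  8.41456149e-01]
```

View pics/w1.png

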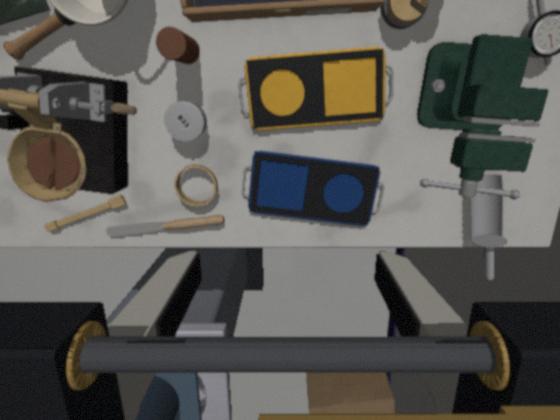

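View pics/sc2.png

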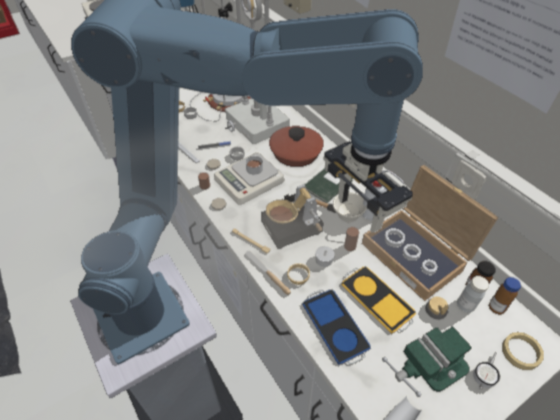

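The wrist view shows the tall clay at (178,45), tin at (185,120), brass ring at (196,185), the yellow tray (circle 282,92; square 352,87) and the blue tray (square 283,186; circle 344,194). Now I'll measure cut-outs and objects.

```bash
cat > trays.py <<'E'
from h import *
def load(f): 
    q=np.load(f"pics/{f}.npz"); return {k:q[k] for k in q}
def trays(d,boxes=None):
    hsv=cv2.cvtColor(d["img"],cv2.COLOR_RGB2HSV)
    out={}
    for c,lo,hi in [("yellow",(18,150,90),(30,255,255)),("blue",(105,130,50),(120,255,255))]:
        m=cv2.inRange(hsv,lo,hi); 
        cs,_=cv2.findContours(m,cv2.RETR_CCOMP,cv2.CHAIN_APPROX_NONE)
        for k in sorted(cs,key=cv2.contourArea)[::-1][:6]:
            w=np.array([ray(d,u,v,.006)[:2] for u,v in k[:,0]],np.float32)
            A=cv2.contourArea(w)*1e6
            if A<2500 or A>25000: continue
            r=cv2.minAreaRect(w); Mo=cv2.moments(w.reshape(-1,1,2).astype(np.float32)*1000)
            print(c,"A mm2",round(A),"rect c",np.round(r[0],4),"size",np.round(r[1],4),"ang",round(r[2],1),"cent",round(Mo["m10"]/Mo["m00"],1),round(Mo["m01"]/Mo["m00"],1))
E
python3 - <<'E'
from trays import *
for f in ["w1","sc2","side1"]:
    print(f); trays(load(f))
d=load("w1"); img=d["img"][:,:,::-1]
cv2.imwrite("pics/w1z.png",cv2.resize(img[0:250,130:400],None,fx=2.4,fy=2.4,interpolation=cv2.INTER_CUBIC))
E
```

```text
w1
yellow A mm2 5622 rect c [ 0.5818 -0.3724] size [0.0764 0.0763] ang 4.4 cent 581.7 -372.9
yellow A mm2 3265 rect c [ 0.5737 -0.273 ] size [0.0656 0.0634] ang 89.9 cent 574.0 -272.9
blue A mm2 5580 rect c [ 0.4323 -0.272 ] size [0.0775 0.0763] ang 83.0 cent 432.4 -272.1
blue A mm2 3237 rect c [ 0.4192 -0.3711] size [0.0652 0.0638] ang 89.9 cent 419.5 -371.2
sc2
yellow A mm2 5307 rect c [ 0.582  -0.3744] size [0.0741 0.0759] ang 4.1 cent 581.7 -374.8
yellow A mm2 2949 rect c [ 0.5745 -0.2739] size [0.0611 0.0636] ang 56.3 cent 573.5 -274.8
blue A mm2 5101 rect c [ 0.4319 -0.2734] size [0.0742 0.0741] ang 82.6 cent 431.7 -273.4
blue A mm2 2885 rect c [ 0.419  -0.3727] size [0.0592 0.0614] ang 56.2 cent 419.1 -372.7
side1
yellow A mm2 4218 rect c [ 0.5828 -0.3715] size [0.0701 0.067 ] ang 7.2 cent 582.6 -372.6
blue A mm2 4274 rect c [ 0.4334 -0.2705] size [0.0675 0.0731] ang 82.4 cent 433.4 -270.3
```

View pics/w1z.png

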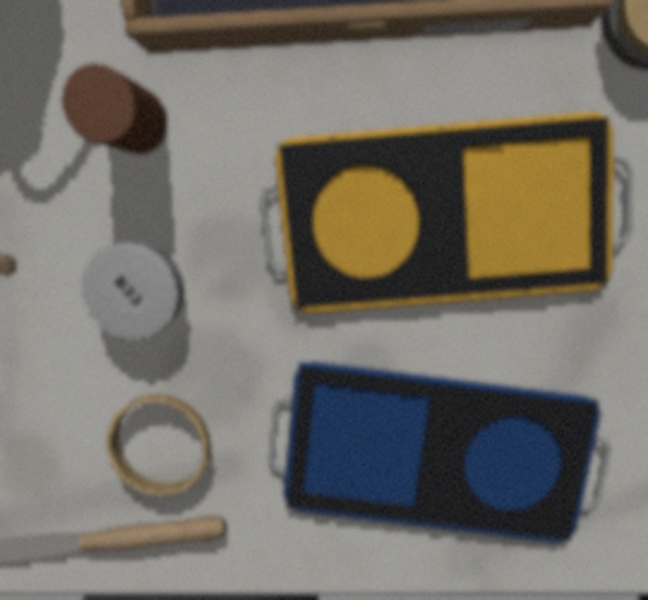

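Run:
```python
from h import *
env.move_pose([.40,.36,.36],down(0))
print(telemetry.observe()["time_s"],telemetry.observe()["joint_positions"].round(2))
snap("wrist","w2")
from trays import load
d=load("w1"); 
for nm,u,v,z in [("tin",184.6,121.2,.033),("tall",171.7,43,.077),("brass",130+159/2.4,445/2.4,.02),("casecorner",192,20,.0),("LLedge",128,190,.0),("LLedge2",128,75,.05),("crank",133,108,.075)]: print(nm,ray(d,u,v,z).round(3))
```

```text
4.8083 [ 0.52  0.18  1.3  -0.    1.66  2.1 ]
tin [ 0.535 -0.132  0.033]
tall [ 0.631 -0.138  0.077]
brass [ 0.436 -0.138  0.02 ]
casecorner [ 0.672 -0.146  0.   ]
LLedge [ 0.424 -0.02   0.   ]
LLedge2 [ 0.596 -0.067  0.05 ]
crank [ 0.554 -0.078  0.075]
```

View pics/w2.png

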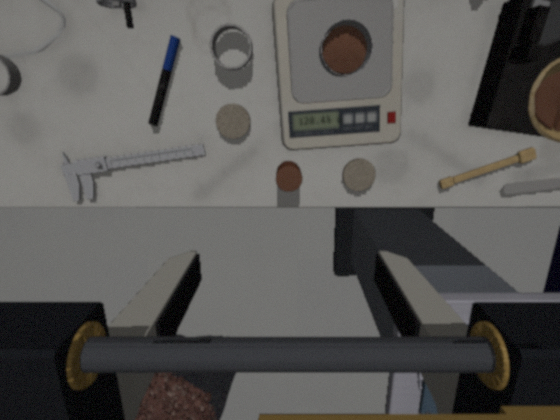

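The left wrist view shows stones at (233,122) and (359,176), the ring at (232,48) and the short clay at (289,176). Next I'll refine with contours and circles, comparing views.

Run:
```python
from trays import *
def circ(f,u,v,R0,z,diam,S=6,p2=18):
    d=load(f); w=int(R0*1.7)
    u0,v0=max(0,int(u)-w),max(0,int(v)-w)
    g=cv2.cvtColor(d["img"],cv2.COLOR_RGB2GRAY)[v0:int(v)+w,u0:int(u)+w]
    g=cv2.GaussianBlur(cv2.resize(g,None,fx=S,fy=S,interpolation=cv2.INTER_CUBIC),(0,0),3)
    c=cv2.HoughCircles(g,cv2.HOUGH_GRADIENT,1.5,10,param1=60,param2=p2,minRadius=int(R0*S*.8),maxRadius=int(R0*S*1.2))
    if c is None: print(f,"none");return
    for a in c[0][:3]:
        uu,vv=(a[0]+.5)/S-.5+u0,(a[1]+.5)/S-.5+v0; rr=a[2]/S
        P=ray(d,uu,vv,z); e=ray(d,uu+rr,vv,z); print(f,"px",round(uu,1),round(vv,1),"xy",P[:2].round(4),"diam",round(2*np.linalg.norm(e-P),4),"exp",diam)
print("tin");circ("w1",184.6,121,20,.033,.057)
print("tall");circ("w1",171.7,43,14.5,.077,.038)
print("brass");circ("w1",196,186,20,.02,.066)
print("stone2");circ("w2",233,122,17,.01,.050)
print("stone1");circ("w2",359,176,17,.01,.050)
print("ring");circ("w2",232,48,20,.025,.056)
print("short");circ("w2",289,176,13,.051,.038)
def blob(f,u,v,lo,hi,z,w=30,flip=False):
    d=load(f); hsv=cv2.cvtColor(d["img"],cv2.COLOR_RGB2HSV)
    m=cv2.inRange(hsv,lo,hi); 
    n,l,st,ce=cv2.connectedComponentsWithStats(m)
    k=l[int(v),int(u)]; print(f,st[k],ce[k].round(1),"hsv",hsv[int(v),int(u)], "xy",ray(d,*ce[k],z)[:2].round(4)) 
    return d,st[k]
for f,u,v in [("side1",288,330),("side1",331,274),("w2",233,122),("w2",359,176),("sc2",213,163),("sc2",218,203)]:
    blob(f,u,v,(8,22,60),(30,100,255),.007)
for f,u,v in [("side1",242,180),("sc2",351,240),("w1",172,43),("side1",330,297),("w2",289,176)]:
    d,st=blob(f,u,v,(0,80,30),(12,255,255),.0385)
    if f=="side1": print("top/bot",ray(d,st[0]+st[2]/2-.5,st[1]+st[3]-1,0).round(3),"width mm",st[2]/d["f"]*np.linalg.norm(d["pc"]-ray(d,u,v,.03))*1000)
```

```text
tin
w1 none
tall
w1 none
brass
w1 none
stone2
w2 none
stone1
w2 none
ring
w2 none
short
w2 px 288.5 174.0 xy [0.3863 0.3574] diam 0.0373 exp 0.038
side1 [275 320  26  21 445] [287.8 330.1] hsv [ 19  35 116] xy [0.4565 0.4447]
side1 [319 267  23  46 443] [329.1 280. ] hsv [ 19  36 114] xy [0.3787 0.275 ]
w2 [216 103  34  37 962] [232.5 121. ] hsv [21 43 95] xy [0.4561 0.4391]
w2 [342 158  34  34 860] [358.6 174.5] hsv [16 39 98] xy [0.3762 0.2496]
sc2 [207 159  13  10  99] [213.1 163.7] hsv [ 20  32 166] xy [0.4535 0.4347]
sc2 [212 198  14  11 119] [218.2 203.4] hsv [ 20  32 169] xy [0.3744 0.2467]
side1 [236 166  12  29 306] [241.2 179.1] hsv [ 11 123  62] xy [ 0.6341 -0.1327]
top/bot [ 0.631 -0.114  0.   ] width mm 34.89219264503437
sc2 [     0      0    560    420 233442] [279.5 210. ] hsv [ 11  55 102] xy [0.5142 0.0828]
w1 [157  28  41  35 966] [175.8  44.8] hsv [  9 110  88] xy [ 0.6346 -0.1311]
side1 [320 283  19  31 487] [329.2 298.1] hsv [ 10 116  64] xy [0.3805 0.3777]
top/bot [0.378 0.377 0.   ] width mm 38.965253093611736
w2 [277 162  24  29 566] [288.4 176.3] hsv [ 10 116  77] xy [0.3803 0.3575]
```

Run:
```python
from trays import *
d=load("w2"); 
cv2.imwrite("pics/w2z.png",cv2.resize(d["img"][0:200,190:390,::-1],None,fx=3,fy=3,interpolation=cv2.INTER_CUBIC))
```

```text
(no output)
```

View pics/w2z.png

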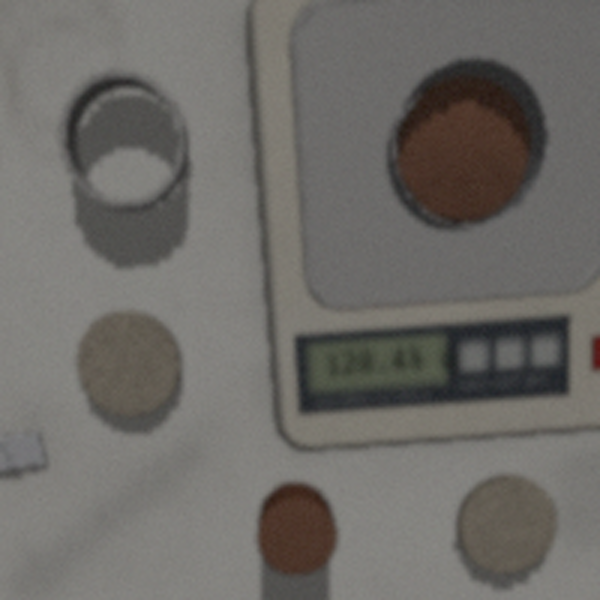

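Run:
```python
from trays import *
d=load("w2")
for nm,u,v,r,z in [("ring",233,48.7,20,.025),("stone2",233.2,121,17.2,.01),("stone1",358.7,175,16.7,.01)]:
    print(nm,ray(d,u,v,z).round(4),np.linalg.norm(ray(d,u+r,v,z)-ray(d,u-r,v,z)).round(4))
```

```text
ring [0.5506 0.4311 0.025 ] 0.0533
stone2 [0.4563 0.4377 0.01  ] 0.0501
stone1 [0.376 0.25  0.01 ] 0.051
```

```bash
cat >> h.py <<'E'
def st(msg=""):
    s=telemetry.observe(); print(msg,"t",round(s["time_s"],1),"pos",s["eef_pos"].round(4),"gap",round(s["finger_gap"],4),"F",s["force"].round(1)); return s
def pick(x,y,z,yaw,F,hi=.28,lift=True):
    env.move_pose([x,y,hi],down(yaw)); st("above")
    env.line_to([x,y,z+.05],velocity=.25); c=env.line_to([x,y,z],velocity=.06,contact_N=8); print("contact",c)
    env.close_gripper(F); env.pause(.3); s=st("closed")
    if lift:
        env.line_to([x,y,z+.03],velocity=.08); env.line_to([x,y,hi],velocity=.25); st("lifted")
    return s
def place(x,y,z,yaw,hi=.28):
    env.move_pose([x,y,hi],down(yaw)); env.line_to([x,y,z+.04],velocity=.25)
    c=env.line_to([x,y,z],velocity=.04,contact_N=8); st(f"down {c}")
    env.pause(.2)
def release(x,y,z,hi=.28):
    env.open_jaws(); env.pause(.2); env.line_to([x,y,z+.05],velocity=.1); env.line_to([x,y,hi],velocity=.3); st("released")
E
python3 - <<'E'
from h import *
pick(.376,.250,.005,0,25)
snap("wrist","w3")
E
```

```text
above t 5.5 pos [0.377  0.2502 0.281 ] gap 0.0934 F [-0.4 -0.   0. ]
contact False
closed t 8.6 pos [0.376 0.25  0.005] gap 0.0487 F [-0.6 -1.   0.9]
lifted t 10.2 pos [0.3752 0.2497 0.2785] gap 0.0487 F [-0.2  0.8 -1. ]
```

View pics/w3.png

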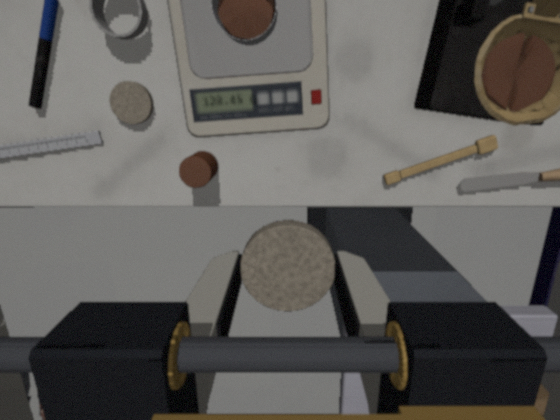

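The stone is held between the pads, centred at (288,266). I'll compute its offset from the tool axis, then place it.

Run:
```python
from trays import *
d=load("w3"); print(ray(d,288,266,.2785+.005))
place(.4192,-.3715,.0113,0)
x,y=telemetry.observe()["eef_pos"][:2]
release(.4192,-.3715,.0113)
snap("wrist","w4")
```

```text
[0.37762464 0.24906574 0.2835    ]
down False t 14.7 pos [ 0.4194 -0.3717  0.0114] gap 0.0487 F [0.5 0.5 0.3]
released t 17.5 pos [ 0.4186 -0.3708  0.2779] gap 0.0927 F [-0.2 -0.5 -0.5]
```

View pics/w4.png

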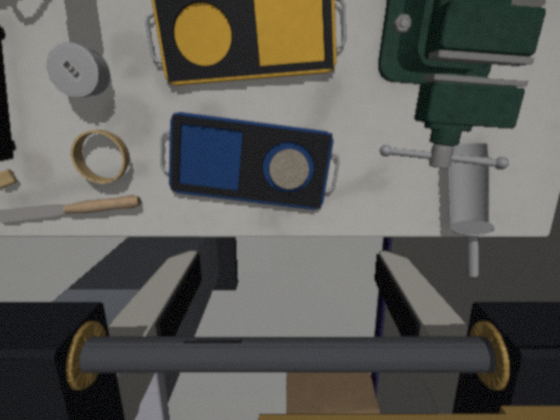

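The stone is in the blue round cut-out at (289,167), with an even rim showing around it. Next: the second stone, then the ring.

Run:
```python
from h import *
pick(.456,.438,.005,0,25)
place(.574,-.2735,.0113,0)
release(.574,-.2735,.0113)
pick(.551,.434,.010,0,20)
snap("wrist","w5")
```

```text
above t 20.4 pos [0.4567 0.4373 0.28  ] gap 0.0928 F [0.2 0.1 0.2]
contact False
closed t 23.5 pos [0.456 0.438 0.005] gap 0.0488 F [0.2 0.8 0.8]
lifted t 25.2 pos [0.4554 0.4375 0.2781] gap 0.0489 F [-1.1  0.1 -0.6]
down False t 29.9 pos [ 0.5743 -0.2737  0.0115] gap 0.049 F [ 0.4  0.2 -0.2]
released t 32.7 pos [ 0.5732 -0.273   0.2778] gap 0.0926 F [ 0.5  0.6 -0.8]
above t 35.2 pos [0.5518 0.4329 0.28  ] gap 0.093 F [ 0.7 -0.1 -0.5]
contact True
closed t 38.6 pos [0.5511 0.4341 0.0324] gap 0.0004 F [ 1.   0.2 -0.2]
lifted t 39.9 pos [0.5504 0.4337 0.2783] gap 0.0005 F [-0.2 -0.   0.2]
```

View pics/w5.png

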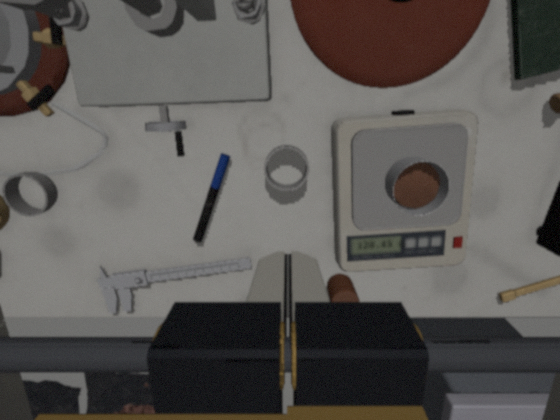

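Run:
```python
from trays import *
d=load("w5")
print("ring",ray(d,286,168,.025).round(4),"baseedge",ray(d,200,103,.0).round(3),ray(d,270,98,.0).round(3),"knob",ray(d,165,126,.03).round(3))
env.open_jaws()
x,y=.551,.434
env.line_to([x,y,.06],velocity=.2); st()
for z in (.045,.038,.034,.031,.028): env.line_to([x,y,z],velocity=.05); env.pause(.1); s=st(); print(s["moment"].round(2))
snap("scene","sc5"); snap("side","sd5"); snap("wrist","w5b")
```

```text
ring [0.5546 0.4347 0.025 ] baseedge [0.631 0.541 0.   ] [0.637 0.454 0.   ] knob [0.605 0.577 0.03 ]
 t 42.7 pos [0.5519 0.4345 0.0615] gap 0.093 F [ 0.4  0.2 -0.6]
 t 43.3 pos [0.5511 0.4341 0.045 ] gap 0.0932 F [-0.2  0.5  0.1]
[ 0.04 -0.04  0.02]
 t 43.6 pos [0.551  0.434  0.0379] gap 0.0932 F [-0.   0.2  0.1]
[0.05 0.03 0.03]
 t 44.0 pos [0.551  0.434  0.0339] gap 0.0932 F [ 0.   0.1 -1.2]
[ 0.02 -0.02 -0.02]
 t 44.4 pos [0.5516 0.4348 0.0323] gap 0.0931 F [-0.6  1.8  4.5]
[-0.02  0.11 -0.08]
 t 44.7 pos [0.5522 0.4358 0.031 ] gap 0.0928 F [-2.7  3.1 11.9]
[-0.14  0.33 -0.09]
```

View pics/sc5.png

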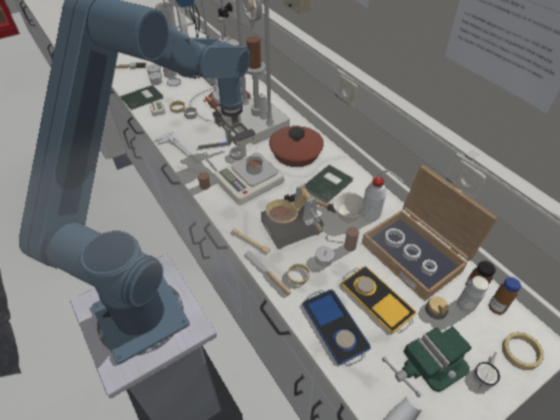

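View pics/sd5.png

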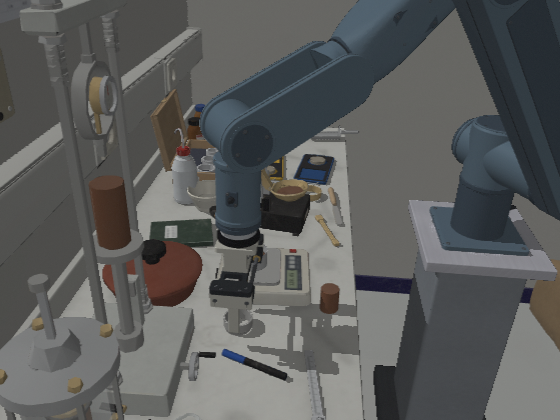

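View pics/w5b.png

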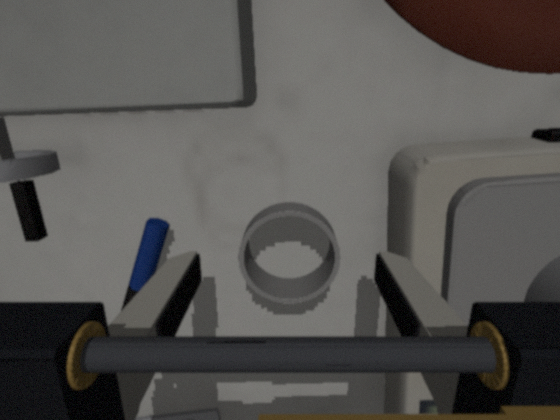

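Something presses up under the right finger; it looks like the balance edge. I'll raise the gripper and measure the balance and the pen.

Run:
```python
from trays import *
env.line_to([.551,.434,.06],velocity=.1); st()
d=load("w5")
for nm,u,v,z in [("balTL",336,120,.035),("balBL",346,262,.035),("balBLbase",345,268,.0),("ring",286,168,.025),("pen top",224,157,.008),("pen bot",197,240,.008)]: print(nm,ray(d,u,v,z).round(4))
d=load("w5b")
for nm,u,v,z in [("balL top",400,165,.035),("ring",289,258,.025),("pen end",157,220,.006),("penR",140,300,.006)]: print(nm,ray(d,u,v,z).round(4))
```

```text
t 45.3 pos [0.5511 0.4339 0.0601] gap 0.0928 F [-1.4 -0.6 -1. ]
balTL [0.6126 0.3769 0.035 ]
balBL [0.4315 0.3559 0.035 ]
balBLbase [0.4046 0.3502 0.    ]
ring [0.5546 0.4347 0.025 ]
pen top [0.5655 0.5135 0.008 ]
pen bot [0.4515 0.5569 0.008 ]
balL top [0.6074 0.3817 0.035 ]
ring [0.5539 0.4346 0.025 ]
pen end [0.5694 0.5127 0.006 ]
penR [0.5153 0.5297 0.006 ]
```

Run:
```python
from h import *
x,y=.554,.443
env.line_to([x,y,.06],velocity=.1)
c=env.line_to([x,y,.010],velocity=.05,contact_N=6); print(c); st()
if not c:
    env.close_gripper(20); env.pause(.3); st("closed")
    env.line_to([x,y,.04],velocity=.08); env.line_to([x,y,.28],velocity=.25); st("lift")
snap("wrist","w6")
```

```text
False
 t 46.7 pos [0.5543 0.4432 0.0105] gap 0.0931 F [-1.   0.1 -1. ]
closed t 47.7 pos [0.5541 0.4428 0.0102] gap 0.0545 F [ 0.  -3.2  2.9]
lift t 49.4 pos [0.5534 0.4426 0.278 ] gap 0.0545 F [ 0.   0.2 -2. ]
```

View pics/w6.png

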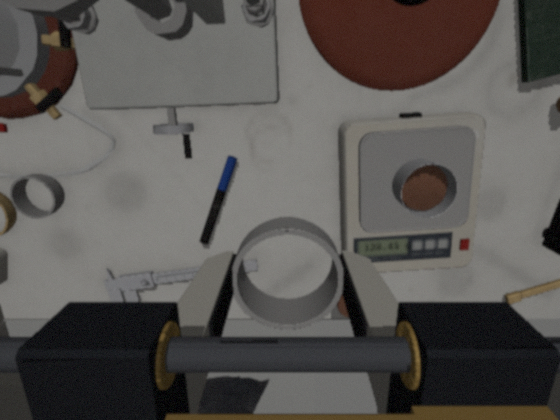

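The ring is held level. I'll place it in the blue square and check, with a look at the right row as well.

Run:
```python
from h import *
place(.432,-.2725,.0166,0)
release(.432,-.2725,.0166)
env.move_pose([.56,-.20,.30],down(0)); env.pause(.3); st()
snap("wrist","w7")
```

```text
down False t 54.2 pos [ 0.4322 -0.2727  0.0168] gap 0.0543 F [ 0.3 -0.3 -2.4]
released t 56.9 pos [ 0.4313 -0.2719  0.278 ] gap 0.0928 F [ 0.5  0.7 -1. ]
 t 57.8 pos [ 0.5592 -0.2008  0.3001] gap 0.0935 F [-0.2 -0.7  0.1]
```

View pics/w7.png

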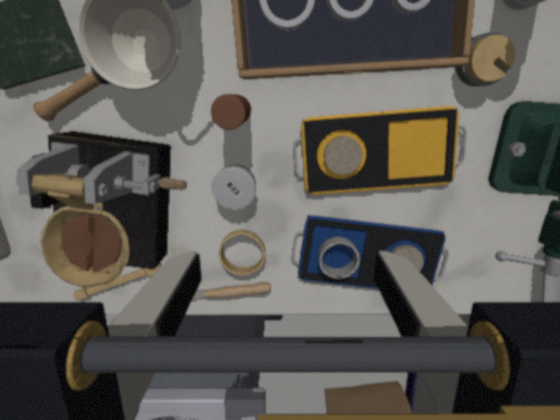

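Run:
```python
from trays import *
d=load("w7")
hsv=cv2.cvtColor(d["img"],cv2.COLOR_RGB2HSV)
m=cv2.inRange(hsv,(0,80,30),(14,255,255)); n,l,stt,ce=cv2.connectedComponentsWithStats(m); k=l[111,231]; print(stt[k],ce[k])
print("tall top",ray(d,231,111,.077).round(4), "stone yel",ray(d,341.5,155,.016).round(4),"tin",ray(d,234,188,.033).round(4),"casecorner top",ray(d,238,75,.04).round(3),ray(d,238,75,.0).round(3),"crank tip",ray(d,186,183,.075).round(3))
cv2.imwrite("pics/w7z.png",cv2.resize(d["img"][50:290,200:470,::-1],None,fx=2.4,fy=2.4,interpolation=cv2.INTER_CUBIC))
trays(d)
```

```text
[ 212   95   38   34 1016] [230.07480315 110.80314961]
tall top [ 0.6325 -0.1399  0.077 ] stone yel [ 0.5751 -0.2721  0.016 ] tin [ 0.5351 -0.1319  0.033 ] casecorner top [ 0.672 -0.144  0.04 ] [ 0.674 -0.139 -0.   ] crank tip [ 0.552 -0.083  0.075]
yellow A mm2 5619 rect c [ 0.5816 -0.3734] size [0.0762 0.0765] ang 4.4 cent 581.4 -373.4
yellow A mm2 3171 rect c [ 0.5742 -0.2734] size [0.0654 0.0614] ang 89.9 cent 574.4 -273.1
```

View pics/w7z.png

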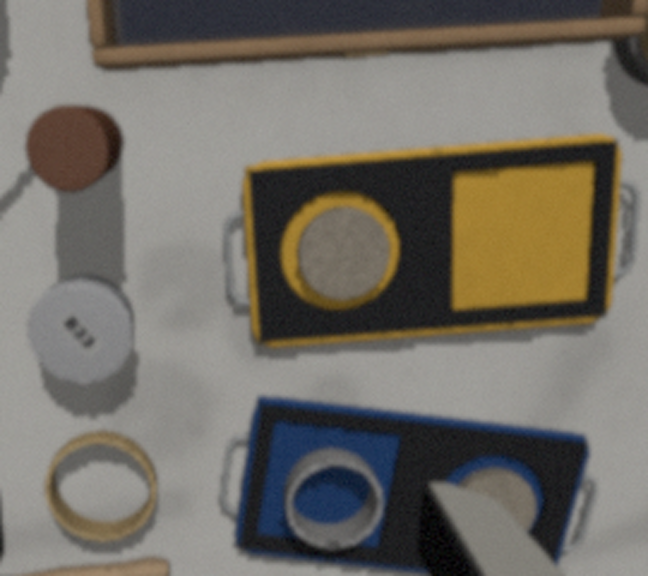

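Run:
```python
from h import *
x,y,yaw=.632,-.137,-np.pi/2+.4
env.move_pose([x,y,.30],down(yaw)); print(st()["joint_positions"].round(2))
env.line_to([x,y,.11],velocity=.2); 
c=env.line_to([x,y,.020],velocity=.06,contact_N=6); print(c); st()
if not c:
    env.close_gripper(12); env.pause(.3); st("closed")
    env.line_to([x,y,.05],velocity=.05); env.line_to([x,y,.16],velocity=.12);env.pause(.3); st("lift")
snap("wrist","w8");snap("scene","sc8")
```

```text
t 59.1 pos [ 0.6318 -0.1373  0.3001] gap 0.0927 F [ 0.5 -0.1 -0.1]
[-0.39  0.4   1.14 -0.    1.6   2.35]
False
 t 61.8 pos [ 0.6323 -0.1371  0.0205] gap 0.0931 F [0.6 0.6 0.2]
closed t 63.0 pos [ 0.6321 -0.137   0.02  ] gap 0.0373 F [ 1.4  0.7 -0.9]
lift t 65.1 pos [ 0.6318 -0.1369  0.1594] gap 0.0373 F [-0.1  0.3 -1.2]
```

View pics/w8.png

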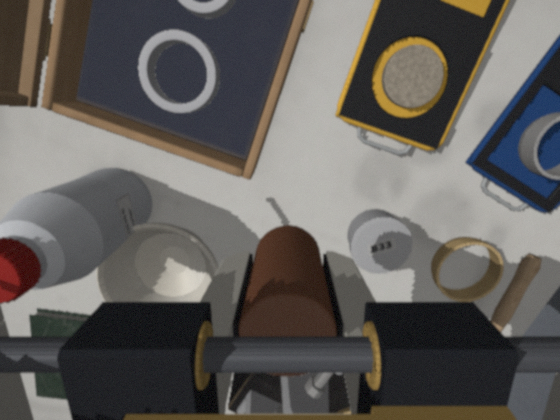

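View pics/sc8.png

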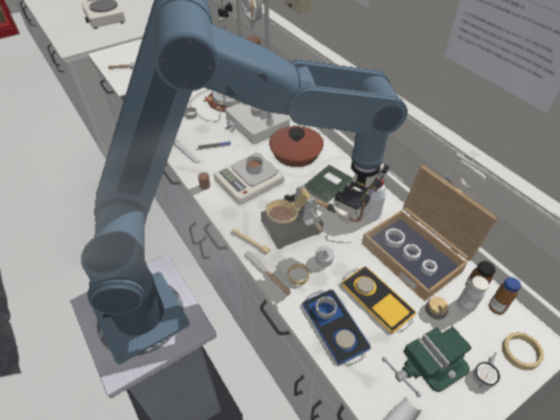

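The clay is held upright, with its lower front edge at about (289,226). I'll use that to find its offset along the pads.

Run:
```python
from trays import *
d=load("w8")
hsv=cv2.cvtColor(d["img"],cv2.COLOR_RGB2HSV)
m=cv2.inRange(hsv,(0,90,20),(14,255,255)); n,l,s_,ce=cv2.connectedComponentsWithStats(m); k=l[260,285]; print(s_[k])
yaw=-np.pi/2+.4; tx=np.array([np.cos(yaw),np.sin(yaw)]); e=np.array([.6318,-.1369])
v=s_[k][1]; u=np.where(l[v]==k)[0].mean()
P=ray(d,u,v,.1394); print(u,v,"front edge along tool x",(P[:2]-e)@tx-.019)
print("stone",ray(d,411,74,.016).round(4))
d=load("w7"); print(proj(d,[.575,-.2721,.016]))
```

```text
[ 238  226  100  111 8088]
288.0 226 front edge along tool x -0.003335406353801716
stone [ 0.5771 -0.275   0.016 ]
[341.50362502 155.04744877]
```

Run:
```python
from h import *
yaw=-np.pi/2+.4; tx=np.array([np.cos(yaw),np.sin(yaw)])
x,y=np.array([.5755,-.273])+.0025*tx
env.line_to([x,y,.16],velocity=.12); env.pause(.2)
env.line_to([x,y,.06],velocity=.1)
c=env.line_to([x,y,.0365],velocity=.03,contact_N=4); st(f"contact {c}"); env.pause(.4); st()
snap("wrist","w9");
```

```text
contact True t 68.8 pos [ 0.5761 -0.275   0.0359] gap 0.0374 F [-0.  -0.1  5.3]
 t 69.2 pos [ 0.576  -0.275   0.0359] gap 0.0373 F [ 0.4 -0.3  5.9]
```

View pics/w9.png

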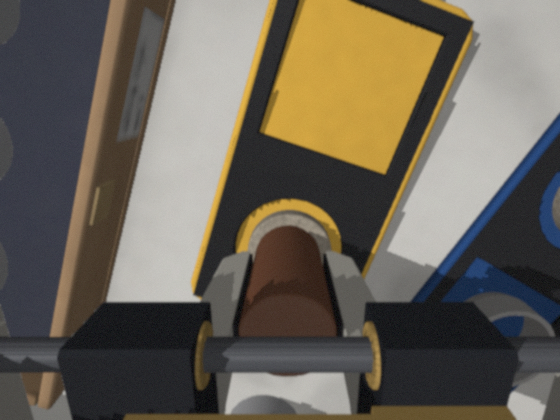

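The clay stands on the stone with contact at the expected height, and its front edge (288,226) sits inside the stone edge at (288,211). Releasing.

Run:
```python
from trays import *
d=load("w9"); print(ray(d,288,211,.016).round(4),ray(d,288,226,.016).round(4))
env.open_jaws(); env.pause(.4)
s=st(); x,y=s["eef_pos"][:2]
env.line_to([x,y,.13],velocity=.06); env.line_to([x,y,.30],velocity=.25); st()
snap("wrist","w10"); snap("scene","sc10"); snap("side","sd10")
im=np.hstack([cv2.resize(load("sc10")["img"][220:380,280:440,::-1],None,fx=2.4,fy=2.4),cv2.resize(load("sd10")["img"][120:280,200:360,::-1],None,fx=2.4,fy=2.4)])
cv2.imwrite("pics/c10.png",im)
```

```text
[ 0.5853 -0.298   0.016 ] [ 0.5817 -0.2896  0.016 ]
 t 70.6 pos [ 0.575  -0.2743  0.0345] gap 0.0932 F [-0.  -0.  -0.4]
 t 73.2 pos [ 0.5745 -0.2739  0.2984] gap 0.093 F [ 0.6  0.1 -0.2]
```

View pics/w10.png

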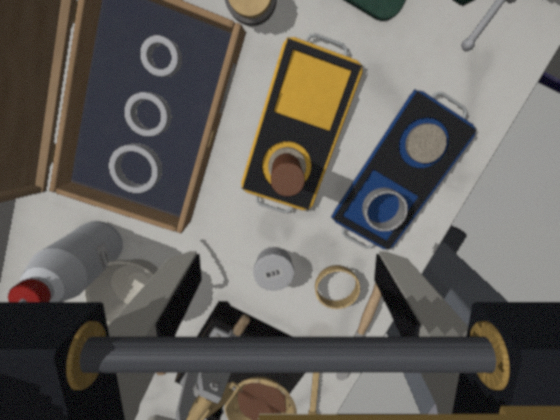

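View pics/c10.png

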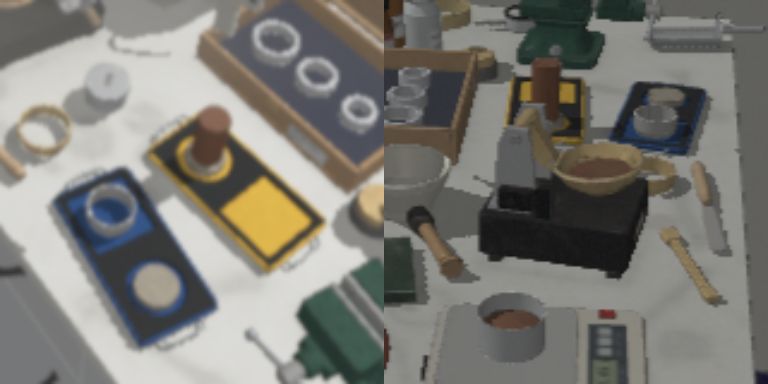

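Run:
```python
from trays import *
d=load("w10"); print("tin",ray(d,273.5,269,.033).round(4),"clay top",ray(d,288,178,.093).round(4))
x,y,yaw=.541,-.132,-np.pi/2
env.move_pose([x,y,.28],down(yaw)); st()
env.line_to([x,y,.06],velocity=.2)
c=env.line_to([x,y,.011],velocity=.05,contact_N=6); st(f"c {c}")
if not c:
    env.close_gripper(20); env.pause(.3); st("closed")
    env.line_to([x,y,.04],velocity=.06); env.line_to([x,y,.20],velocity=.2);env.pause(.3); st("lift")
snap("wrist","w11")
```

```text
tin [ 0.5363 -0.1364  0.033 ] clay top [ 0.5738 -0.2762  0.093 ]
 t 74.0 pos [ 0.5411 -0.1321  0.2798] gap 0.0928 F [-0.1 -0.2  0.5]
c False t 76.4 pos [ 0.5413 -0.1321  0.0113] gap 0.093 F [ 0.9 -1.   0.1]
closed t 77.4 pos [ 0.5409 -0.132   0.011 ] gap 0.0556 F [-1.8  0.8  2.2]
lift t 79.2 pos [ 0.5406 -0.1319  0.1991] gap 0.0556 F [-0.1 -0.2 -1. ]
```

View pics/w11.png

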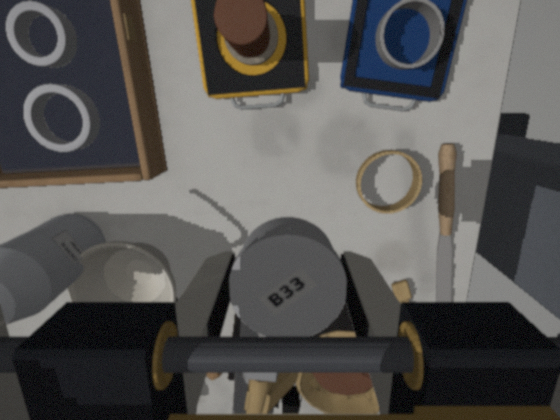

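Run:
```python
from trays import *
d=load("w11"); c=ray(d,288,281,.221); print("lid",c.round(4))
a,b=load("w7"),load("sc10"); cv2.imwrite("pics/v1.png",np.hstack([cv2.resize(load("w1")["img"][20:220,400:560,::-1],None,fx=2.4,fy=2.4),cv2.resize(b["img"][310:420,380:500,::-1],None,fx=3.2,fy=480/110)]))
```

```text
lid [ 0.5404 -0.1354  0.221 ]
```

View pics/v1.png

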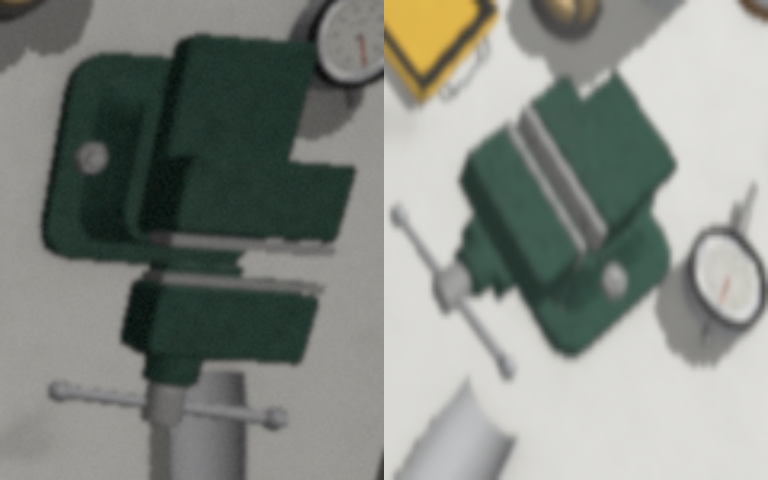

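Run:
```python
from trays import *
a,b=load("w1"),load("sc10")
for z in (.04,.06,.08,.1,.12,.14): print(z,ray(a,462.5,136,z).round(3),ray(b,421,338.6,z).round(3))
```

```text
0.04 [ 0.514 -0.534  0.04 ] [ 0.57  -0.491  0.04 ]
0.06 [ 0.516 -0.524  0.06 ] [ 0.559 -0.495  0.06 ]
0.08 [ 0.518 -0.514  0.08 ] [ 0.548 -0.499  0.08 ]
0.1 [ 0.52  -0.504  0.1  ] [ 0.537 -0.504  0.1  ]
0.12 [ 0.522 -0.494  0.12 ] [ 0.525 -0.508  0.12 ]
0.14 [ 0.524 -0.484  0.14 ] [ 0.514 -0.512  0.14 ]
```

The vise top is about 0.11 m high and y < -0.49, clear of the hand. The tin sits about 3 mm forward of the tool axis, so I'll correct for that and place it.

Run:
```python
from h import *
x,y,yaw=.582,-.3705,-np.pi/2
env.line_to([x,y,.20],velocity=.2); env.line_to([x,y,.06],velocity=.15)
c=env.line_to([x,y,.0172],velocity=.03,contact_N=5); st(f"c {c}"); env.pause(.2)
env.open_jaws(); env.pause(.3); env.line_to([x,y,.07],velocity=.1); env.line_to([x,y,.30],velocity=.25); st()
env.move_pose([.50,-.27,.34],down(0)); env.pause(.4); st()
snap("wrist","w12"); snap("scene","sc12"); snap("side","sd12")
im=np.hstack([cv2.resize(np.load("pics/sc12.npz")["img"][220:380,280:440,::-1],None,fx=2.4,fy=2.4),cv2.resize(np.load("pics/sd12.npz")["img"][120:280,200:360,::-1],None,fx=2.4,fy=2.4)])
cv2.imwrite("pics/c12.png",im)
```

```text
c False t 83.3 pos [ 0.5821 -0.3707  0.0175] gap 0.0557 F [-0.3  1.2 -0.8]
 t 86.3 pos [ 0.5815 -0.3701  0.298 ] gap 0.0927 F [-0.6  0.5 -0.3]
 t 88.1 pos [ 0.5    -0.2701  0.3399] gap 0.0929 F [0.8 0.3 0.1]
```

View pics/w12.png

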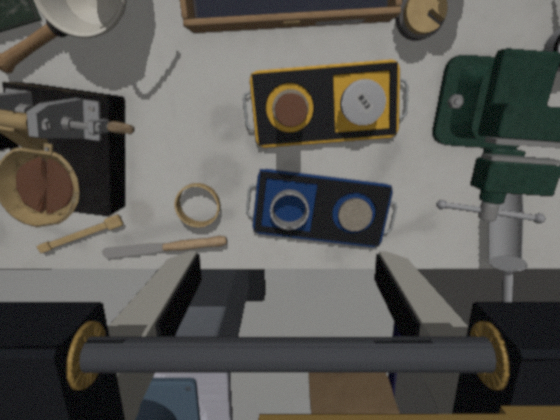

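View pics/c12.png

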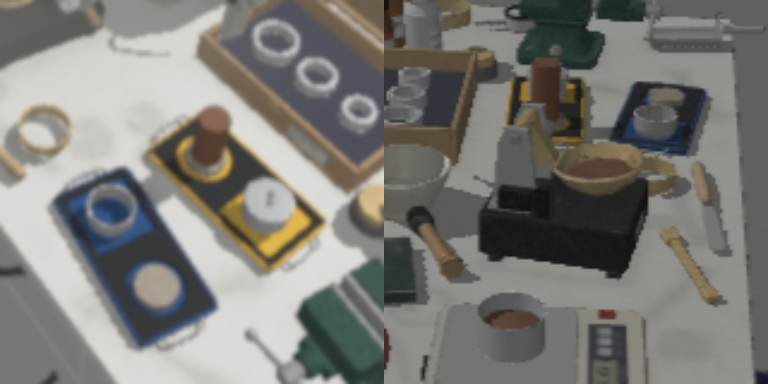

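Run:
```python
from trays import *
d=load("w12"); cv2.imwrite("pics/w12z.png",cv2.resize(d["img"][50:255,240:410,::-1],None,fx=2.9,fy=2.9,interpolation=cv2.INTER_CUBIC))
trays(d)
```

```text
yellow A mm2 5503 rect c [ 0.5818 -0.3732] size [0.0761 0.0772] ang 4.5 cent 582.5 -373.1
yellow A mm2 3402 rect c [ 0.5817 -0.3758] size [0.0657 0.0661] ang 46.4 cent 581.8 -375.5
yellow A mm2 3179 rect c [ 0.5747 -0.2734] size [0.0657 0.0615] ang 90.0 cent 574.8 -273.0
```

View pics/w12z.png

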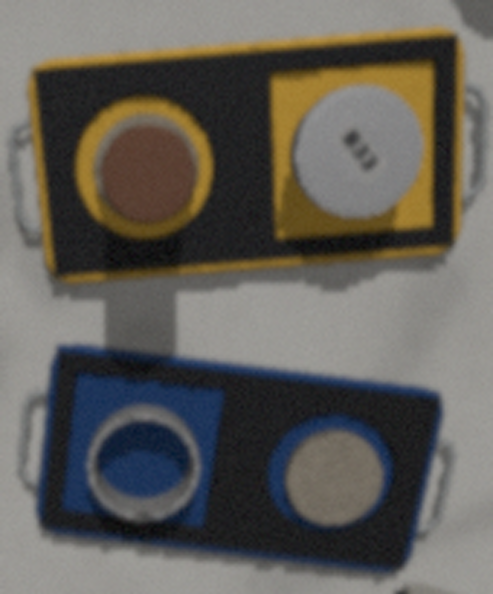

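Run:
```python
from trays import *
d=load("w12"); p=lambda a,b:(a/2.9+240,b/2.9+50)
T={"blue round":(.4192,-.3715),"blue sq":(.4322,-.2722),"yel round":(.574,-.273),"yel sq":(.5818,-.3733)}
for nm,t,a,b,z in [("stone blue","blue round",335,478,.016),("ring","blue sq",144,463,.031),("tin","yel sq",359,151,.039),("clay top","yel round",149,176,.093),("brass",None,(198-240)*2.9,(205-50)*2.9,.02)]:
    P=ray(d,*p(a,b),z)[:2]; print(nm,P.round(4),"" if t is None else ((P-np.array(T[t]))*1000).round(1))
d=load("w1");print("brass w1",ray(d,196.2,185.4,.02).round(4))
d=load("w7");print("brass w7",ray(d,200+102/2.4,50+487/2.4,.02).round(4))
for h in ("w1",): pass
```

```text
stone blue [ 0.42   -0.3729] [ 0.8 -1.4]
ring [ 0.433  -0.2737] [ 0.8 -1.5]
tin [ 0.5821 -0.3696] [0.3 3.7]
clay top [ 0.5729 -0.2751] [-1.1 -2.1]
brass [ 0.4368 -0.1383] 
brass w1 [ 0.4361 -0.1378  0.02  ]
brass w7 [ 0.437  -0.1373  0.02  ]
```

All the offsets are within tolerance. One last check on the short clay specimen, then I'll hand in.

Run:
```python
from trays import *
for f in ("side1","sd12"):
    d=load(f); m=cv2.inRange(cv2.cvtColor(d["img"],cv2.COLOR_RGB2HSV),(0,80,30),(12,255,255)); n,l,s_,ce=cv2.connectedComponentsWithStats(m); k=l[297,330]; print(f,s_[k],ce[k].round(1))
env.pause(.3); st(); job.close_job()
```

```text
side1 [320 283  19  31 487] [329.2 298.1]
sd12 [320 284  19  30 481] [329.2 298.2]
 t 88.6 pos [ 0.5  -0.27  0.34] gap 0.0933 F [-1.1  0.6 -0.3]
the job is handed in; nothing more can be done
```

Both trays are made up and I handed the job in at 88.6 s of the 144 s allowed. The hand-in gives no verdict, so the results below are my own last camera checks.

| Item | Offset from target, x / y (mm, world axes) | Limit (mm, per tray axis unless noted) |
|---|---|---|
| Stone, blue round cut-out | 0.8 / -1.4 | 10 |
| Steel ring, blue square | 0.8 / -1.5 | 13 |
| Tin, yellow square | 0.3 / 3.7 | 13 |
| Tall clay, yellow round (measured at its top, against the cut-out) | -1.1 / -2.1 | 9 (distance from its stone) |

- **Yellow stone:** I did not measure it in the last picture. Right after placing, it lay about 1 mm from the cut-out centre.
- **Tall clay on its stone:** a close view just before release put it about 3 mm off the stone's centre. It met the stone at the expected height and stands upright in the last pictures.
- **Seating:** I judged "fully down" from the release heights and the pictures. I did not measure it separately.
- **Left in place:** the brass ring is within about 1 mm of its start, and the short specimen is unchanged in the side view.

**What went wrong:**
- **Balance contact:** on the first try for the steel ring, a finger came down on what looked like the balance's edge. I pressed it again with about 12 N while checking. I then shifted the grasp 9 mm along y and it went cleanly.
- **Circle finder:** it failed on all but one object, so I used colour masks and pixel positions read by eye. Views differed by 2–7 mm in places, mostly in y.

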